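# Seat the lens barrel in the V-block and hold it for clamping

## Task

The lens of our label-checking camera has to be set up for clamping: first stand the blue straightedge with its smooth face flush and central against the left end of the steel V-block (foot pointing away from the block) as an end stop, and let go of it. Then lay the black lens barrel in the V, fully down on both sloping faces with its end up against the straightedge, and finish while still holding it there, pressing it gently but clearly into the V (by about 10 newtons) so that I can put the clamp on. Do not slam it, and leave the glue bottle and the tally counter where they are.

Things in the scene. Friction and masses are not known exactly. Their poses are not given: they have to be found in the camera images.
- vblock: dark steel V-block fixed to the table, 80 (x) x 120 (y) x 34 mm high; origin at the centre of its underside, z up. Its 90 degree V runs along y: lowest line at x = 0, z = 12 mm, mouth at x = +-22 mm, z = 34 mm. End faces: y = +60 mm (left end, seen from the robot) and y = -60 mm. For |y| < 30 mm the block is cut down to 8 mm (bolt heads to 12 mm): room for fingers beside a barrel in the V
- vface_near: bright sloping face of the V on the robot's side (part of the fixed V-block, same origin and axes), on the lands at 30 mm < |y| < 60 mm. A 40 mm barrel seated fully on both faces has its axis at x = 0, z = 40.3 mm
- vface_far: bright sloping face of the V on the far side (part of the fixed V-block, same origin and axes)
- straightedge: loose blue-painted metal L-section straightedge standing on its foot, 0.7 kg: blade 120 mm long (x), 10 mm thick (y 0 to +10 mm), 80 mm high; foot 8 mm thick reaches to y = +46 mm, low gussets (31 mm) at x = +-52 mm. Origin: bottom edge of the smooth face, mid-length; that face is the plane y = 0 and looks to -y; z up. Grip across the blade near its top, above the block's height
- lens_barrel: loose black cylindrical lens barrel, diameter 40 mm, length 130 mm, 0.14 to 0.26 kg, with a brass ring near one end, a yellow ring and glass at both ends; either way round will do. Origin at its centre, axis along its y; x and z lie across it
- cradle: small fixed wooden cradle, 30 mm wide (x), 110 mm long (y), 12 mm high, on which the barrel lies at the start with its axis along the cradle's y at 30.5 mm above the table; origin at the centre of its underside. It is narrower than the barrel, so fingers can pass down both sides
- glue_bottle: white glue bottle with a red cap, 47 mm wide, 130 mm high, origin under its centre; leave it alone
- tally_counter: small white round hand counter, 51x44x22 mm, origin under its centre; leave it alone

How it is judged:
By the outcome, as a careful person would: the job done as asked, in the order asked, and still so for the second after the job is handed in, while the arm keeps its last pose, push and grip.
It also fails if it takes over 61 s, if anything falls off the work surface, if the arm or the gripper's body presses on something with over 40 N, if the wrist force passes 120 N, or if a joint passes its speed limit or range.

## Robot

A 7-joint arm with a two-finger parallel gripper is mounted at the origin on the work surface; the furniture and walls round the work are solid. World frame = base frame: x ahead of the robot, y to its left, z up, the work surface at z = 0. Lengths are in m, angles in rad, forces in N, time in s.
With the tool pointing down it reaches from about 0.4 to 0.85 m from the base axis. Payload 10.4 kg.
Tool frame: the origin (TCP) lies on the centre line of the jaws, within the pads' length; the fingertips stand 22 mm ahead of it and the grasp point (between the pads) lies 3 mm ahead of it; z points along the fingers, y is the line along which they close (so a half turn about z gives the same grasp; the last joint's range is limited). The gripper opens to 87 mm and grips with 3 to 60 N. Pads are 19 mm wide; open, the fingers measure 117 mm over their backs; the gripper's body (75 mm by 190 mm) begins 51 mm behind the grasp point.
Start: joints at [-1.278, 0.332, -0.065, 1.46, 0.022, 1.35, -0.088], TCP at [0.194, 0.594, 0.245] pointing down, gripper open.
Joint ranges: [-2.6, 2.6], [-0.5, 2.12], [-1.47, 1.34], [0.16, 2.42], [-1.27, 4.41], [0.06, 2.06], [-2.6, 2.6]. Speed limits (rad/s): [2.22, 2.22, 2.79, 2.79, 3.14, 3.14, 3.14].

## Interface

Orientations are given as a unit quaternion [x, y, z, w].
In Python, from bench import r gives the robot as it stands.
- The arm moves only by the shell command python3 jog.py [FORCE], which reads ROWS from standard input. ROWS is 1 to 12 rows, one to a line, with the numbers parted by spaces; each row has 5 numbers: dx, dy, dz in parts of the range, where 1.0 means 1 m, then a turn about the tool's z in normalised numbers (1 is 2 rad), then the finger opening in m; each row is the pose to reach, as a shift and turn from the pose commanded when the command began, along the tool's axes at that moment; what a row does not reach only later rows make up. A row lasts 1/10 s, in which the tool goes at most 0.05 m and 0.15 rad, less where a joint would pass 70% of its speed; a pose out of reach is approached as far as the arm can. The fingers move at their own pace and stop on an object; FORCE is the grip in N (left out, the last holds). Time passes only in rows, so rows that do not move let the fingers close. It prints the time, the measured TCP pose, the force, the opening and the grip force at its end. A shift or turn number past 1, either way, is cut back to 1. Input that does not fit is refused with a message, and nothing moves.
- r.read_state(): the state, without advancing time (a new reading comes with each control period).
- r.camera(name): name is "scene" or "side" or "wrist"; returns a dict with "img" (420x560x3 uint8, red, green, blue), "fx", "fy", "cx", "cy" (pixels), "pose" (4x4, takes a point from camera to world coordinates). Camera axes: x right, y down, z forward; pixel columns grow to the right and rows downward; lengths in m; the calibration is good to about 2 mm. A picture is of the moment at which its call begins. There is no depth.
- r.close_job(): hands the job in; it is judged then, once.
The state is a dict: "time": time; "joint_positions": joint angles; "joint_vel": joint speeds; "joint_torque": joint torques, N m; "ee_pos": TCP position; "eef_rot": TCP orientation; "ft_force": force on the tool from outside, world axes, zero at the start; "torque": the same for the moment, N m; "width": finger opening in m; "grip_force": force on a finger pad.
Only numpy, scipy, OpenCV 4.12 (cv2) and the standard library are available. Lean on these libraries where they do the work, as an engineer would, in place of code of your own. Each camera call takes 0.05 s, during which the arm holds its last target. There are 200 camera calls.

## Working session

There is one attempt and no reset: what is moved stays moved. The work goes in short steps, Python scripts to look and compute and a shell command to move; the robot and the scene stay as the last step left them, time stands still between calls to the robot, and variables do not carry over. Pictures are saved under pics/ and viewed, at most 10 in all, crops included, and the job is handed in when it is done.

```bash
ls; mkdir -p pics
python3 - <<'E'
from bench import r
import cv2,numpy as np,json
s=r.read_state();print(s)
for n in ["scene","side","wrist"]:
    c=r.camera(n);cv2.imwrite(f"pics/{n}0.png",c["img"][:,:,::-1])
    print(n,c["fx"],c["fy"],c["cx"],c["cy"],np.round(c["pose"],4).tolist())
E
```

```text
bench.py
jog.py
pics
{'time': 0.0, 'joint_positions': array([-1.27759418,  0.33285056, -0.06467414,  1.46091422,  0.02162202,
        1.34985535, -0.08850741]), 'joint_vel': array([-6.12588876e-05, -6.04614056e-04, -2.46431010e-04, -1.63669979e-03,
        6.87887173e-04,  9.15943613e-04, -8.60172519e-04]), 'joint_torque': array([-2.33155624e-04, -6.23278069e+01,  2.44907301e-02, -3.89888978e+01,
       -6.13534916e-02,  4.00989444e-02,  1.53819396e-04]), 'ee_pos': array([0.19403346, 0.59377157, 0.24378009]), 'eef_rot': array([ 1.57248967e-01,  9.87558767e-01, -6.63075735e-04, -6.03009073e-05]), 'ft_force': array([ 0.0640727 ,  0.2088384 , -0.40287846]), 'torque': array([ 0.00671572, -0.01678827, -0.00739538]), 'grip_force': 0.0, 'width': 0.08708686655131469}
scene 465.5762012689095 465.5762012689095 278.59598563529954 209.84574677478236 [[0.6895, -0.2934, 0.6622, -0.2272], [-0.7242, -0.2914, 0.625, -0.713], [0.0096, -0.9105, -0.4134, 0.5483], [0.0, 0.0, 0.0, 1.0]]
side 410.3522419219148 410.3522419219148 277.33379031417684 205.0841980998141 [[0.8325, -0.3045, 0.4629, 0.049], [-0.5541, -0.4595, 0.6942, -0.7721], [0.0013, -0.8344, -0.5512, 0.64], [0.0, 0.0, 0.0, 1.0]]
wrist 369.10936793146243 369.10936793146243 285.4501177668912 204.712792920645 [[0.3111, 0.9101, 0.2736, 0.1167], [0.9504, -0.2975, -0.0909, 0.617], [-0.0013, 0.2883, -0.9575, 0.3843], [0.0, 0.0, 0.0, 1.0]]
```

View pics/scene0.png

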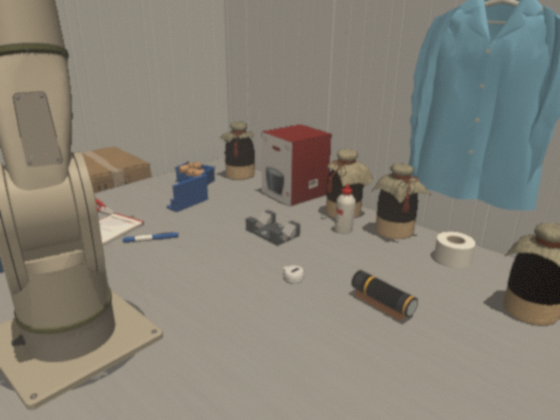

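View pics/side0.png

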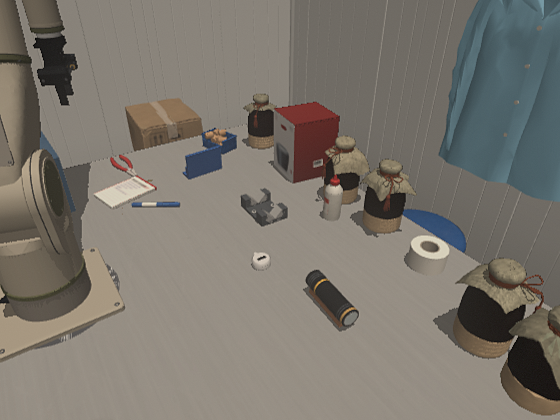

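The straightedge is at scene (188,192) / side (203,163), the V-block at (272,228) / (264,206), the barrel at (384,293) / (331,298), the counter at (293,273) / (261,260) and the bottle at (345,212) / (332,198). I'll enlarge these next.

Run:
```python
import cv2,numpy as np
a=cv2.imread("pics/scene0.png");b=cv2.imread("pics/side0.png")
f=lambda i,x,y,w,h:cv2.resize(i[y:y+h,x:x+w],(400,300),interpolation=cv2.INTER_CUBIC)
# each crop 80x60 at 5x
o=np.vstack([np.hstack([f(a,150,160,80,60),f(b,170,135,80,60)]),np.hstack([f(a,235,200,80,60),f(b,225,175,80,60)])])
cv2.imwrite("pics/crop1.png",o)
o=np.hstack([f(a,340,260,80,60),f(b,290,265,80,60)])
cv2.imwrite("pics/crop2.png",o)
```

```text
(no output)
```

View pics/crop1.png

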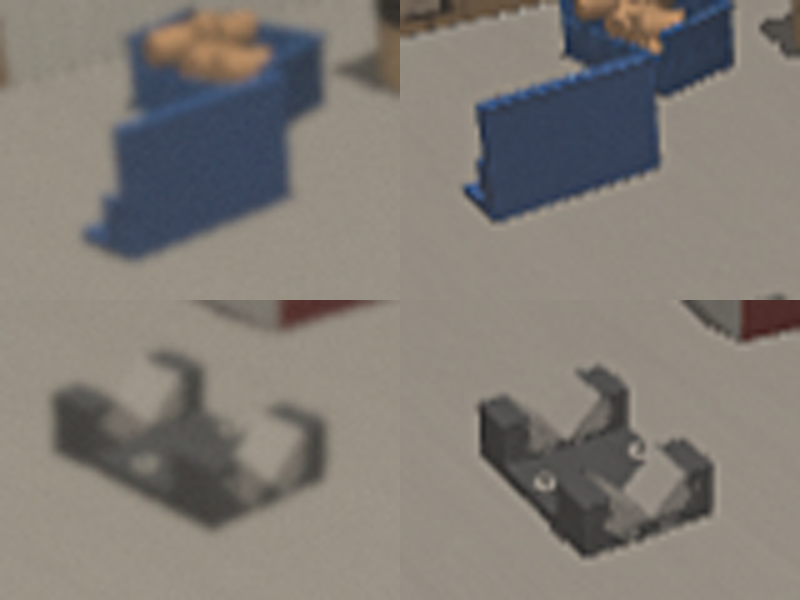

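View pics/crop2.png

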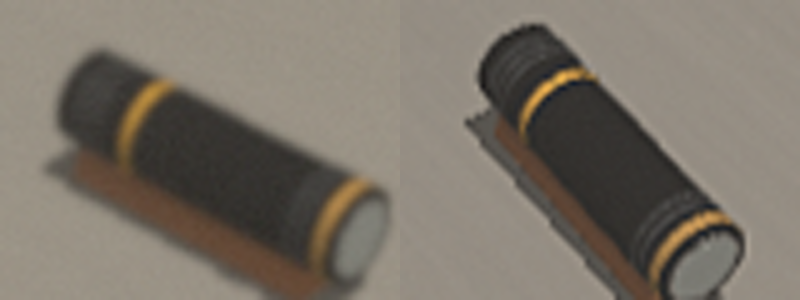

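Crops: the straightedge blade corners, the V-block's three near vertical edges and the barrel's glass face are readable in both views. I'll triangulate them.

```bash
cat > h.py <<'E'
import numpy as np
from scipy.optimize import least_squares
def P(c):
    K=np.array([[c["fx"],0,c["cx"]],[0,c["fy"],c["cy"]],[0,0,1]]);T=np.linalg.inv(c["pose"]);return K@T[:3]
def proj(M,X):
    x=M@np.append(X,1);return x[:2]/x[2]
def tri(Ms,uvs):
    A=[]
    for M,(u,v) in zip(Ms,uvs): A+=[u*M[2]-M[0],v*M[2]-M[1]]
    X=np.linalg.svd(np.array(A))[2][-1];X=X[:3]/X[3]
    e=max(np.linalg.norm(proj(M,X)-uv) for M,uv in zip(Ms,uvs));return X,e
def fitpose(obs,p0):
    # obs: list (M,uv,modelpt); pose x,y,z,yaw
    def W(p,m):
        c,s=np.cos(p[3]),np.sin(p[3]);return np.array([p[0]+c*m[0]-s*m[1],p[1]+s*m[0]+c*m[1],p[2]+m[2]])
    f=lambda p:np.concatenate([proj(M,W(p,np.array(m)))-uv for M,uv,m in obs])
    s=least_squares(f,p0,loss='soft_l1');return s.x,np.abs(f(s.x)).max()
def cr(u,v,x0,y0,k=5): return np.array([(u+.5)/k-.5+x0,(v+.5)/k-.5+y0])
E
python3 - <<'E'
from h import *
from bench import r
S=P(r.camera("scene"));D=P(r.camera("side"))
def run(names,sc,si,so,do,mod,p0):
    obs=[]
    for n,a,b,m in zip(names,sc,si,mod):
        a=cr(*a,*so);b=cr(*b,*do);X,e=tri([S,D],[a,b]);print(n,X.round(4),round(e,2));obs+=[(S,a,m),(D,b,m)]
    if p0: p,e=fitpose(obs,p0);print("fit",p.round(4),round(e,2))
run("TL BL TR BR".split(),[(117,128),(136,258),(283,75),(288,197)],[(79,105),(95,219),(258,57),(258,168)],(150,160),(170,135),
 [(-.06,0,.08),(-.06,0,0),(.06,0,.08),(.06,0,0)],[.4,.3,0,0])
run("nlT nlB nrB frT frB".split(),[(55,92),(58,155),(212,228),(325,120),(320,178)],[(80,105),(83,153),(188,256),(313,162),(311,213)],(235,200),(225,175),
 [(-.04,.06,.034),(-.04,.06,0),(-.04,-.06,0),(.04,-.06,.034),(.04,-.06,0)],[.4,.3,0,0])
run(["glass"],[(360,242)],[(307,264)],(340,260),(290,265),[0],None)
run(["back"],[(90,105)],[(110,80)],(340,260),(290,265),[0],None)
run(["ctr","bot"],[(270,0),(340,260)],[(0,0),(0,0)],(0,0),(0,0),[0,0],None) if 0 else None
a,_=tri([S,D],[(293,278),(261,265)]);b,_=tri([S,D],[(345,233),(332,219)]);print("counter,bottle",a,b)
E
```

```text
TL [0.4384 0.3143 0.0793] 0.0
BL [0.434  0.3007 0.0071] 0.19
TR [0.5677 0.3326 0.0713] 0.32
BR [0.5533 0.3158 0.0023] 0.31
fit [ 0.4992  0.3182 -0.0014  0.0533] 1.26
nlT [0.5    0.0891 0.0337] 0.31
nlB [ 0.5025  0.0918 -0.003 ] 0.42
nrB [ 0.501  -0.0219 -0.0031] 0.21
frT [ 0.5771 -0.0275  0.0314] 0.13
frB [ 0.5778 -0.0251 -0.003 ] 0.31
fit [ 0.543   0.0368 -0.005  -0.0364] 1.08
glass [ 0.4669 -0.4021  0.024 ] 0.32
back [ 0.4594 -0.2858  0.0336] 0.56
counter,bottle [ 0.41683862 -0.15102846 -0.00173755] [ 0.67729436 -0.09788986 -0.00609064]
```

The manual's scale: turns go in shares of 2 rad. Converting my numbers, -0.36 rad is -0.18.

```bash
echo '-0.05 -0.02 -0.05 -0.05 0.087
-0.1 -0.05 -0.056 -0.1 0.087
-0.15 -0.08 -0.056 -0.15 0.087
-0.2 -0.105 -0.056 -0.18 0.087
-0.25 -0.13 -0.056 -0.18 0.087
-0.3 -0.16 -0.056 -0.18 0.087
-0.35 -0.184 -0.056 -0.18 0.087
-0.35 -0.184 -0.056 -0.18 0.087
-0.35 -0.184 -0.056 -0.18 0.087
-0.35 -0.184 -0.056 -0.18 0.087
-0.35 -0.184 -0.056 -0.18 0.087' | python3 jog.py 20
cat >> h.py <<'E'
import cv2
def snap(r,n):
    c=r.camera("wrist");cv2.imwrite(f"pics/{n}.png",c["img"][:,:,::-1]);np.save(f"pics/{n}.npy",P(c));return c
def axes(s):
    from scipy.spatial.transform import Rotation as R
    return R.from_quat(s["eef_rot"]).as_matrix()
def sh(s,tgt): # world target TCP -> shift in the tool's axes
    return (axes(s).T@(np.array(tgt)-s["ee_pos"])).round(4)
E
python3 - <<'E'
from h import *
from bench import r
snap(r,"w1");print(sh(r.read_state(),[.49,.15,.3]),axes(r.read_state()).round(3))
E
```

```text
time: 1.35
ee_pos: [0.4687, 0.3118, 0.3004]
eef_rot: [-0.023, 1.0, 0.0, -0.0]
ft_force: [-0.5, 0.6, 0.3]
width: 0.0869
grip_force: 0.0
[-0.0141 -0.1631  0.0003] [[-0.999 -0.047 -0.001]
 [-0.047  0.999  0.001]
 [ 0.001  0.001 -1.   ]]
```

Next, a second wrist view from y≈0.15, placed to show both the straightedge and the V-block.

```bash
echo '0 -0.05 0 0 0.087
-0.01 -0.1 0 0 0.087
-0.014 -0.15 0 0 0.087
-0.014 -0.163 0 0 0.087
-0.014 -0.163 0 0 0.087
-0.014 -0.163 0 0 0.087' | python3 jog.py
python3 - <<'E'
from h import *
from bench import r
snap(r,"w2")
a=cv2.imread("pics/w1.png");b=cv2.imread("pics/w2.png")
o=np.vstack([a,b]);print(o.shape)
cv2.imwrite("pics/w12.png",np.hstack([cv2.resize(a,(400,300)),cv2.resize(b,(400,300))]))
E
```

```text
time: 2.0
ee_pos: [0.4902, 0.1507, 0.3006]
eef_rot: [-0.024, 1.0, 0.0, -0.0]
ft_force: [-0.0, 0.6, 0.4]
width: 0.087
grip_force: 0.0
(840, 560, 3)
```

View pics/w12.png

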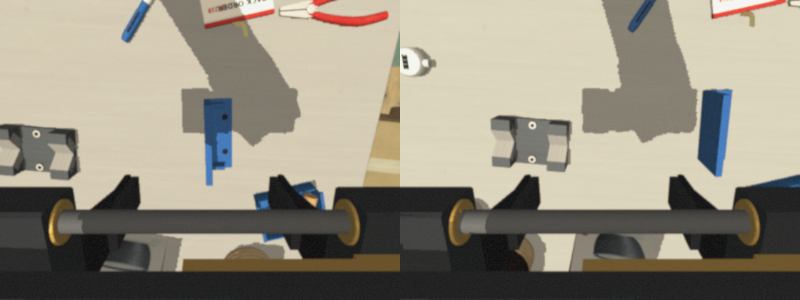

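The wrist views show the straightedge and V-block together in both pictures (w1: blade (287–325,137–260), block (0–112,168–252); w2: blade (420–465,125–248), block (126–241,160–240)). I'll enlarge those.

Run:
```python
import cv2,numpy as np
a=cv2.imread("pics/w1.png");b=cv2.imread("pics/w2.png")
f=lambda i,x,y,w,h,k:cv2.resize(i[y:y+h,x:x+w],None,fx=k,fy=k,interpolation=cv2.INTER_CUBIC)
v=np.vstack([f(a,0,165,120,93,3),f(b,122,155,120,93,3)]) # 360x558
v=np.vstack([v,np.zeros((2,360,3),np.uint8)])
s=np.hstack([f(a,280,127,55,140,4),f(b,414,117,55,140,4)])
cv2.imwrite("pics/crop3.png",np.hstack([v,s]))
```

```text
(no output)
```

View pics/crop3.png

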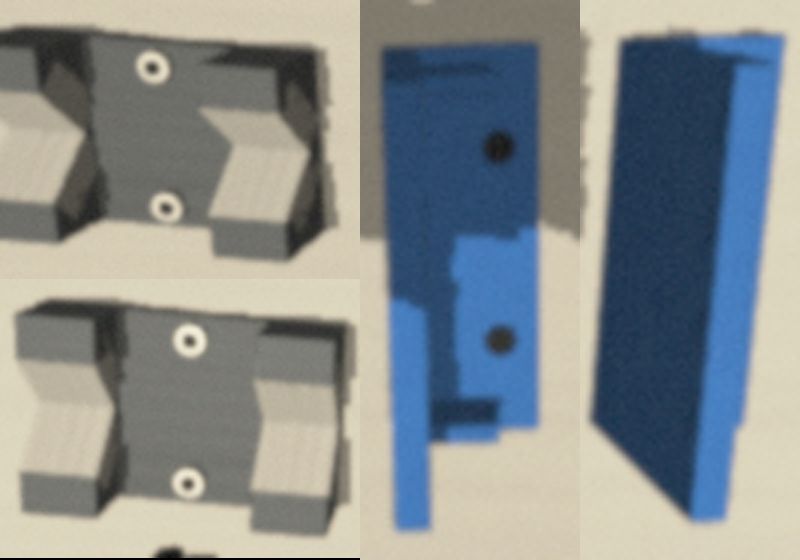

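Run:
```python
from h import *
A=np.load("pics/w1.npy");B=np.load("pics/w2.npy")
mm=lambda *t:np.array(t)/1000
w1={(-40,60,34):(277,67),(-40,60,0):(318,48),(40,60,34):(290,262),(-22,60,34):(283,110),(22,60,34):(297,220),(0,60,12):(308,152),
(40,30,34):(214,253),(22,30,34):(208,215),(-22,30,34):(198,108),(-22,-30,34):(45,95),(40,-30,34):(60,242),(0,-30,12):(85,132)}
w2={(-40,-60,34):(17,37),(-40,-30,34):(95,39),(-22,-60,34):(19,81),(-22,-30,34):(97,85),(22,-60,34):(22,191),(22,-30,34):(102,199),(40,-60,34):(22,231),(40,-30,34):(97,238),(0,-30,12):(113,126),
(-40,30,34):(260,56),(-40,60,34):(335,59),(-22,30,34):(256,101),(-22,60,34):(335,106),(22,30,34):(255,211),(22,60,34):(327,218),(40,30,34):(250,249),(40,60,34):(325,256)}
s1={(60,0,80):(35,531),(60,10,80):(70,530),(-60,0,80):(23,48)}
s2={(60,0,80):(110,520),(60,10,80):(147,519),(-60,0,80):(158,62),(-60,0,0):(40,40),(60,0,0):(12,422)}
for d1,d2,o1,o2,k,p0 in [(w1,w2,(0,165),(122,155),3,[.54,.03,0,0]),(s1,s2,(280,127),(414,117),4,[.5,.31,0,.05])]:
    ob=[(A,cr(*uv,*o1,k),mm(*m)) for m,uv in d1.items()]+[(B,cr(*uv,*o2,k),mm(*m)) for m,uv in d2.items()]
    p,e=fitpose(ob,p0);print("fit",p.round(4),e.round(2))
    for m in d1:
        if m in d2: print(m,tri([A,B],[cr(*d1[m],*o1,k),cr(*d2[m],*o2,k)])[0].round(4))
    c,s=np.cos(p[3]),np.sin(p[3])
    for M,uv,m in ob: print((m*1000).round(),(proj(M,[p[0]+c*m[0]-s*m[1],p[1]+s*m[0]+c*m[1],p[2]+m[2]])-uv).round(1),end=";")
    print()
```

```text
fit [ 0.5367  0.0299 -0.001  -0.0419] 3.2
(-40, 60, 34) [0.499  0.0908 0.0318]
(40, 60, 34) [0.5796 0.0873 0.0314]
(-22, 60, 34) [0.5169 0.0907 0.0307]
(22, 60, 34) [0.5664 0.0865 0.0211]
(40, 30, 34) [0.5772 0.0576 0.0319]
(22, 30, 34) [0.5584 0.0612 0.0384]
(-22, 30, 34) [0.5152 0.0619 0.037 ]
(-22, -30, 34) [0.5138 0.0006 0.0314]
(40, -30, 34) [ 0.5748 -0.0023  0.0331]
(0, -30, 12) [ 0.5355 -0.0012  0.0107]
[-40.  60.  34.] [0.2 0.4];[-40.  60.   0.] [0.4 0. ];[40. 60. 34.] [ 0.  -0.1];[-22.  60.  34.] [-0.9  1.2];[22. 60. 34.] [-3.2  0. ];[ 0. 60. 12.] [ 0.9 -0.7];[40. 30. 34.] [0.1 0.9];[22. 30. 34.] [ 0.9 -0.4];[-22.  30.  34.] [ 1.1 -0.3];[-22. -30.  34.] [-0.8 -0.3];[ 40. -30.  34.] [0.6 0.6];[  0. -30.  12.] [ 0.8 -0.1];[-40. -60.  34.] [-0.7 -1.4];[-40. -30.  34.] [0.2 0.3];[-22. -60.  34.] [-0.8 -0.4];[-22. -30.  34.] [-0.2  0.5];[ 22. -60.  34.] [-0.5 -0.4];[ 22. -30.  34.] [-1.3 -1. ];[ 40. -60.  34.] [-0.   0.6];[ 40. -30.  34.] [0.5 0.4];[  0. -30.  12.] [0.9 0.3];[-40.  30.  34.] [-1.1 -0.8];[-40.  60.  34.] [0.5 0.5];[-22.  30.  34.] [-0.2 -0.3];[-22.  60.  34.] [-0.2  0.3];[22. 30. 34.] [-0.9 -0.7];[22. 60. 34.] [ 0.6 -0.9];[40. 30. 34.] [0.3 0.9];[40. 60. 34.] [0.6 0.6];
fit [4.965e-01 3.130e-01 2.000e-04 7.080e-02] 7.94
(60, 0, 80) [0.5564 0.3174 0.0799]
(60, 10, 80) [0.5553 0.3267 0.0808]
(-60, 0, 80) [0.4332 0.3088 0.0781]
[60.  0. 80.] [-0.1 -0.1];[60. 10. 80.] [ 0.5 -0.1];[-60.   0.  80.] [-0.   7.9];[60.  0. 80.] [0.  0.3];[60. 10. 80.] [0.3 0.3];[-60.   0.  80.] [ 0.1 -0.3];[-60.   0.   0.] [-0.1 -1.6];[60.  0.  0.] [-1.1 -0.4];
```

Fits are tight: V-block at (0.5367, 0.0299), yaw −0.042, and straightedge at (0.4965, 0.3130), yaw +0.071. The triangulated heights of 32 and 80 mm match the sizes given. Next are the grasp shift and the clearance to the snack box behind it.

Run:
```python
from h import *
from bench import r
s=r.read_state();print(sh(s,[.4961,.318,.15]),sh(s,[.4961,.318,.067]))
A=np.load("pics/w1.npy")
for z in (.03,.06):
  for uv in [(357,275),(420,255),(378,340)]:
    M=A;H=np.c_[M[:,:2],M[:,2]*z+M[:,3]];x=np.linalg.inv(H)@[*uv,1];print(z,uv,(x/x[2])[:2].round(3))
```

```text
[-0.014   0.1664  0.1506] [-0.014   0.1663  0.2336]
0.03 (357, 275) [0.597 0.404]
0.03 (420, 255) [0.567 0.478]
0.03 (378, 340) [0.69  0.441]
0.06 (357, 275) [0.582 0.397]
0.06 (420, 255) [0.554 0.466]
0.06 (378, 340) [0.668 0.431]
```

To row units: -0.024 rad is -0.012.

```bash
echo '-0.005 0.05 0 -0.012 0.087
-0.01 0.1 0.03 -0.012 0.087
-0.014 0.15 0.07 -0.012 0.087
-0.014 0.166 0.11 -0.012 0.087
-0.014 0.166 0.15 -0.012 0.087
-0.014 0.166 0.185 -0.012 0.087
-0.014 0.166 0.21 -0.012 0.087
-0.014 0.166 0.225 -0.012 0.087
-0.014 0.166 0.2335 -0.012 0.087
-0.014 0.166 0.2335 -0.012 0.087
-0.014 0.166 0.2335 -0.012 0.087
-0.014 0.166 0.2335 -0.012 0.087' | python3 jog.py 20 && echo '0 0 0 0 0.0
0 0 0 0 0.0
0 0 0 0 0.0
0 0 0 0 0.0
0 0 0 0 0.0
0 0 0 0 0.0
0 0 0 0 0.0
0 0 0 0 0.0
0 0 0 0 0.0
0 0 0 0 0.0' | python3 jog.py 20
```

```text
time: 3.25
ee_pos: [0.4982, 0.3154, 0.0685]
eef_rot: [-0.034, 0.999, 0.001, 0.001]
ft_force: [0.2, -1.4, 0.2]
width: 0.0873
grip_force: 0.0
time: 4.25
ee_pos: [0.4975, 0.3151, 0.0671]
eef_rot: [-0.034, 0.999, 0.0, 0.0]
ft_force: [-0.1, 2.3, 0.9]
width: 0.0151
grip_force: 1.1
```

```bash
echo '0 0 0 0 0.0
0 0 0 0 0.0
0 0 0 0 0.0
0 0 0 0 0.0' | python3 jog.py 40
python3 - <<'E'
from h import *
from bench import r
s=r.read_state();R=axes(s);print(R.round(3),np.arctan2(-R[0,1],R[1,1]))
snap(r,"g1")
E
```

```text
time: 4.65
ee_pos: [0.4975, 0.3153, 0.0674]
eef_rot: [-0.034, 0.999, 0.0, 0.0]
ft_force: [-1.9, 3.3, 4.1]
width: 0.0097
grip_force: 39.9
[[-0.998 -0.068  0.   ]
 [-0.068  0.998  0.001]
 [-0.     0.001 -1.   ]] 0.0684715580127454
```

```bash
python3 - <<'E'
from h import *
from bench import r
s=r.read_state();print(sh(s,[.5412,.110,.080]),sh(s,[.5408,.0998,.068]))
E
echo '0 0 -0.005 0 0.0
0 0 -0.01 0 0.0
0 0 -0.013 0 0.0
0 0 -0.013 0 0.0
0 0 -0.013 0 0.0' | python3 jog.py 40
```

```text
[-0.0296 -0.2077 -0.0128] [-0.0284 -0.2179 -0.0008]
time: 5.2
ee_pos: [0.4974, 0.3145, 0.0798]
eef_rot: [-0.034, 0.999, -0.0, -0.0]
ft_force: [-0.9, 0.6, -6.8]
width: 0.0096
grip_force: 39.9
```

To row units: 0.11 rad is 0.055.

```bash
echo '-0.004 -0.03 0 0.01 0
-0.008 -0.06 0 0.02 0
-0.012 -0.09 0 0.03 0
-0.016 -0.12 0 0.04 0
-0.021 -0.15 0 0.05 0
-0.025 -0.175 0 0.055 0
-0.028 -0.195 0 0.055 0
-0.0296 -0.207 0 0.055 0
-0.0296 -0.207 0 0.055 0
-0.0296 -0.207 0 0.055 0
-0.0296 -0.207 0 0.055 0' | python3 jog.py
python3 - <<'E'
from h import *
from bench import r
s=r.read_state();R=axes(s);print(s["ee_pos"],np.arctan2(-R[0,1],R[1,1]))
snap(r,"p1");c=r.camera("side");cv2.imwrite("pics/sp1.png",c["img"][:,:,::-1])
f=lambda i,x,y,w,h,k:cv2.resize(i[y:y+h,x:x+w],None,fx=k,fy=k,interpolation=cv2.INTER_CUBIC)
a=cv2.imread("pics/p1.png");b=cv2.imread("pics/sp1.png")
cv2.imwrite("pics/c4.png",np.hstack([f(a,120,120,200,180,2),f(b,190,110,133,120,3)[:360]]))
E
```

```text
time: 6.3
ee_pos: [0.5408, 0.1118, 0.08]
eef_rot: [0.02, 1.0, 0.0, -0.0]
ft_force: [-0.6, 0.3, -6.9]
width: 0.0098
grip_force: 39.9
[0.54082804 0.11183949 0.07995818] -0.03994495693014024
```

View pics/c4.png

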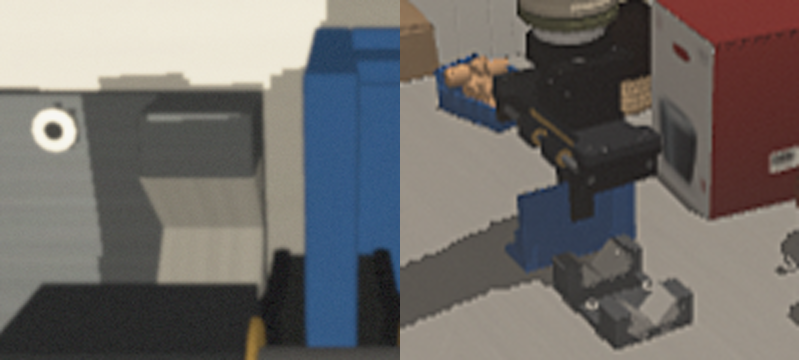

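The picture shows the blade parallel to the block's left end with a 17 mm gap. Its near top corners are at p1 px (272,156) and (298,156). I'll check centring from them, then lower.

```bash
python3 - <<'E'
from h import *
from bench import r
A=np.load("pics/p1.npy")
def at(uv,z):
    H=np.c_[A[:,:2],A[:,2]*z+A[:,3]];x=np.linalg.inv(H)@[*uv,1];return (x/x[2])[:2]
a=np.array([at(u,.0927) for u in [(272.3,155.8),(298.3,155.8)]])
b=at((120+253/2,120+178/2),.034);print(a,b)
th=-.0419;V=np.array([.5367,.0299]);Rm=np.array([[np.cos(th),-np.sin(th)],[np.sin(th),np.cos(th)]])
print("blade corners in block frame",(a-V)@Rm,"block px (-22,60)",(b-V)@Rm)
s=r.read_state();print((s["ee_pos"][:2]-V)@Rm, sh(s,[.5412,.0985,.0668]))
E
echo '0 0 0.006 0 0
0 0 0.011 0 0
0 0 0.0135 0 0
0 0 0.0135 0 0
0 0 0.0135 0 0' | python3 jog.py
```

```text
[[0.4800636  0.10801267]
 [0.4804303  0.11704297]] [0.51715666 0.09048032]
blade corners in block frame [[-0.05985865  0.07567174]
 [-0.05987054  0.08470948]] block px (-22,60) [-0.02206376  0.05970852]
[0.00075905 0.08171538] [-0.0008 -0.013   0.0132]
time: 6.9
ee_pos: [0.5407, 0.1106, 0.0673]
eef_rot: [0.021, 1.0, 0.0, -0.0]
ft_force: [-7.6, -0.6, 9.1]
width: 0.0101
grip_force: 40.0
```

```bash
echo '0 -0.002 -0.001 0 0
0 -0.005 -0.001 0 0
0 -0.008 -0.001 0 0
0 -0.011 -0.001 0 0
0 -0.013 -0.001 0 0
0 -0.013 -0.001 0 0' | python3 jog.py;echo '0 -0.001 0 0 0
0 -0.002 0 0 0
0 -0.002 0 0 0' | python3 jog.py
```

```text
time: 7.5
ee_pos: [0.5405, 0.0966, 0.0674]
eef_rot: [0.021, 1.0, -0.0, -0.0]
ft_force: [-0.5, -0.2, -6.6]
width: 0.0097
grip_force: 40.0
time: 7.8
ee_pos: [0.5404, 0.0961, 0.0674]
eef_rot: [0.021, 1.0, 0.0, 0.0]
ft_force: [1.0, 4.4, -9.4]
width: 0.0096
grip_force: 40.0
```

```bash
echo '0 -0.0005 0 0 0
0 -0.001 0 0 0
0 -0.001 0 0 0' | python3 jog.py
```

```text
time: 8.1
ee_pos: [0.5404, 0.096, 0.0675]
eef_rot: [0.02, 1.0, 0.001, 0.0]
ft_force: [2.9, 7.3, -10.8]
width: 0.0098
grip_force: 40.0
```

```bash
echo '0 0 0.0004 0 0
0 0 0.0008 0 0
0 0 0.001 0 0
0 0 0.001 0 0' | python3 jog.py
python3 - <<'E'
from bench import r
print(r.read_state()["torque"],r.read_state()["ft_force"])
E
```

```text
time: 8.5
ee_pos: [0.5405, 0.0961, 0.0674]
eef_rot: [0.02, 1.0, 0.001, 0.0]
ft_force: [-3.8, 6.4, -0.0]
width: 0.0093
grip_force: 40.0
[ 1.48398638  0.76208812 -0.03794169] [-3.79770866  6.3860311  -0.04974291]
```

```bash
echo '0 -0.0005 0.0003 0 0
0 -0.001 0.0003 0 0
0 -0.001 0.0003 0 0' | python3 jog.py 8;echo '0 -0.001 0.0003 0 0.02
0 -0.001 0.0003 0 0.03
0 -0.001 0.0003 0 0.04
0 -0.001 0.0003 0 0.05
0 -0.001 0.0003 0 0.06
0 -0.001 0.0003 0 0.06
0 -0.001 0.0003 0 0.06' | python3 jog.py
```

```text
time: 8.8
ee_pos: [0.5405, 0.0959, 0.0673]
eef_rot: [0.02, 1.0, 0.002, 0.0]
ft_force: [-4.3, 8.8, 2.1]
width: 0.0096
grip_force: 8.0
time: 9.5
ee_pos: [0.5404, 0.0921, 0.0659]
eef_rot: [0.021, 1.0, -0.0, 0.0]
ft_force: [-0.0, -0.3, -0.3]
width: 0.0562
grip_force: 0.0
```

```bash
echo '0 0 -0.03 0 0.06
0 0 -0.07 0 0.06
0 0 -0.12 0 0.087
0.01 0 -0.17 0 0.087
0.03 0 -0.21 0 0.087
0.05 0 -0.235 0 0.087
0.05 0 -0.235 0 0.087
0.05 0 -0.235 0 0.087
0.05 0 -0.235 0 0.087' | python3 jog.py
python3 - <<'E'
from h import *
from bench import r
snap(r,"r1");s=r.read_state();print(sh(s,[.44,-.30,.30]),sh(s,[.44,-.38,.30]))
E
echo '0 -0.05 0 0 0.087
0.01 -0.1 0 0 0.087
0.02 -0.15 0 0 0.087
0.03 -0.2 0 0 0.087
0.04 -0.25 0 0 0.087
0.05 -0.3 0 0 0.087
0.05 -0.35 0 0 0.087
0.05 -0.39 0 0 0.087
0.05 -0.39 0 0 0.087
0.05 -0.39 0 0 0.087
0.05 -0.39 0 0 0.087
0.05 -0.39 0 0 0.087' | python3 jog.py;  python3 - <<'E'
from h import *
from bench import r
snap(r,"b1")
E
echo '0 -0.05 0 0 0.087
0 -0.08 0 0 0.087
0 -0.08 0 0 0.087
0 -0.08 0 0 0.087' | python3 jog.py;  python3 - <<'E'
from h import *
from bench import r
snap(r,"b2")
g=cv2.imread
q=lambda n:cv2.resize(g(f"pics/{n}.png"),(400,300))
f=lambda i,x,y,w,h,k:cv2.resize(i[y:y+h,x:x+w],None,fx=k,fy=k,interpolation=cv2.INTER_CUBIC)
cv2.imwrite("pics/c5.png",np.vstack([np.hstack([q("b1"),q("b2")]),np.hstack([q("r1"),f(g("pics/r1.png"),180,150,133,100,3.01)[:300,:400]])]))
E
```

```text
time: 10.4
ee_pos: [0.4903, 0.0942, 0.2998]
eef_rot: [0.021, 1.0, -0.0, -0.001]
ft_force: [-0.2, -0.1, 0.1]
width: 0.0867
grip_force: 0.0
[ 0.0337 -0.3959  0.    ] [ 3.030e-02 -4.758e-01  1.000e-04]
time: 11.65
ee_pos: [0.4246, -0.2919, 0.3005]
eef_rot: [0.02, 1.0, 0.0, -0.0]
ft_force: [0.7, 0.1, -0.7]
width: 0.087
grip_force: 0.0
time: 12.1
ee_pos: [0.4209, -0.3729, 0.3006]
eef_rot: [0.021, 1.0, 0.0, -0.0]
ft_force: [-0.8, 1.2, 0.3]
width: 0.0872
grip_force: 0.0
```

View pics/c5.png

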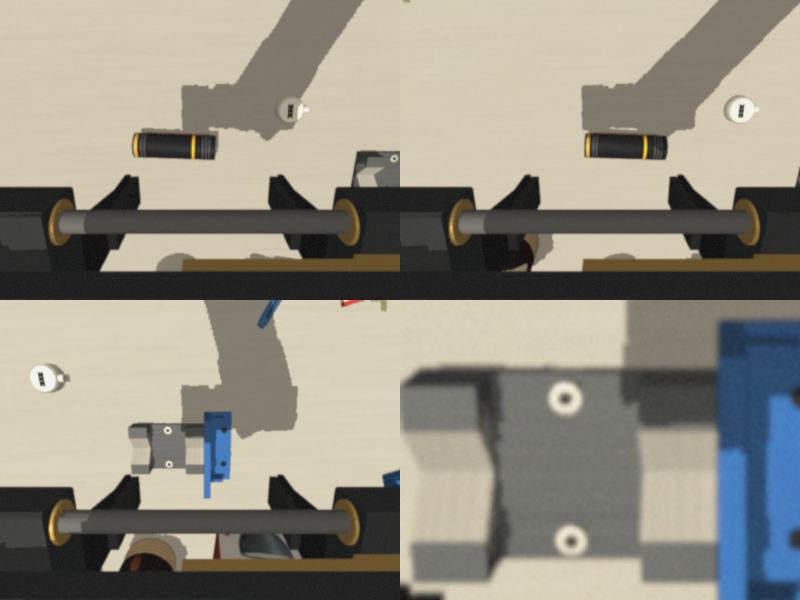

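The straightedge stands flush on the block's left end, and the barrel is clear in b1 at (183–305,184–226) and in b2 at (257–378,184–226). I'll enlarge the barrel.

Run:
```python
import cv2,numpy as np
f=lambda n,x,y:cv2.resize(cv2.imread(f"pics/{n}.png")[y:y+50,x:x+133],None,fx=6,fy=6,interpolation=cv2.INTER_CUBIC)
cv2.imwrite("pics/c6.png",np.vstack([f("b1",178,180),f("b2",252,180)]))
```

```text
(no output)
```

View pics/c6.png

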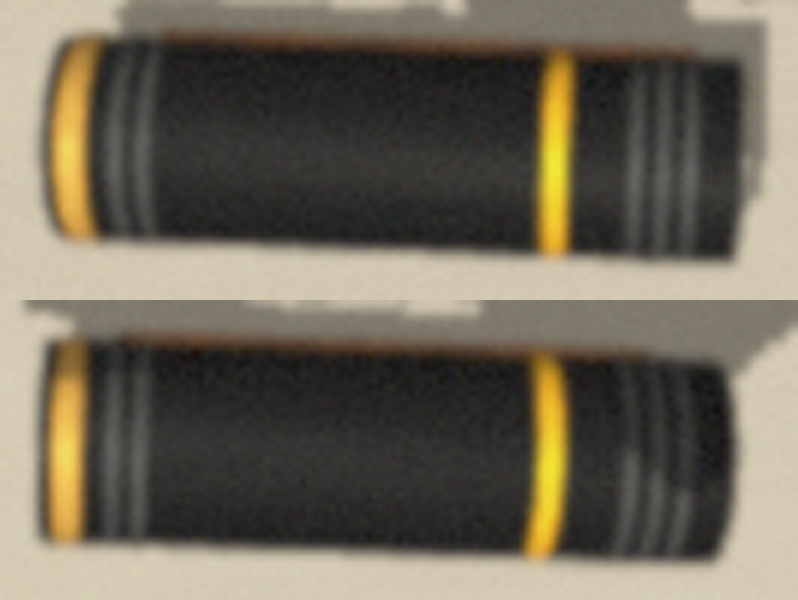

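Run:
```python
from h import *
from bench import r
A=np.load("pics/b1.npy");B=np.load("pics/b2.npy")
t=np.linspace(0,2*np.pi,120)
def hull(M,p):
    c,s=np.cos(p[3]),np.sin(p[3]);pts=[]
    for e in (-.065,.065):
        for a in t:
            mx,mz=.02*np.cos(a),.02*np.sin(a);pts.append(proj(M,[p[0]+c*mx-s*e,p[1]+s*mx+c*e,p[2]+mz]))
    return cv2.convexHull(np.array(pts,np.float32))[:,0].astype(float)
def meas(M,p,o):
    h=hull(M,p);h=(h-o+.5)*6-.5;out=[h[:,0].min(),h[:,0].max()]
    h=np.vstack([h,h[:1]])
    for x in (200,600):
        ys=[]
        for a,b in zip(h[:-1],h[1:]):
            if (a[0]-x)*(b[0]-x)<0: ys.append(a[1]+(b[1]-a[1])*(x-a[0])/(b[0]-a[0]))
        out+=[min(ys),max(ys)]
    return np.array(out)
m1=np.array([43,745,42,243,56,257]);m2=np.array([40,737,47,247,59,257])
f=lambda p:np.concatenate([meas(A,p,(178,180))-m1,meas(B,p,(252,180))-m2])
s=least_squares(f,[.46,-.34,.03,-.0],diff_step=1e-3,x_scale=[.1,.1,.1,.1]);p=s.x
print(p.round(4),f(p).round(1))
st=r.read_state();R=axes(st);yaw=np.arctan2(-R[0,1],R[1,1]);print(st["ee_pos"],yaw)
```

```text
Traceback (most recent call last):
ValueError: min() iterable argument is empty
```

Run:
```python
from h import *
from bench import r
from scipy.optimize import minimize
A=np.load("pics/b1.npy");B=np.load("pics/b2.npy")
t=np.linspace(0,2*np.pi,120)
def meas(M,p,o):
    c,s=np.cos(p[3]),np.sin(p[3])
    pts=[proj(M,[p[0]+c*.02*np.cos(a)-s*e,p[1]+s*.02*np.cos(a)+c*e,p[2]+.02*np.sin(a)]) for e in (-.065,.065) for a in t]
    h=cv2.convexHull(np.array(pts,np.float32))[:,0].astype(float);h=(h-o+.5)*6-.5;out=[h[:,0].min(),h[:,0].max()]
    h=np.vstack([h,h[:1]])
    for x in (200,600):
        ys=[a[1]+(b[1]-a[1])*(x-a[0])/(b[0]-a[0]) for a,b in zip(h[:-1],h[1:]) if (a[0]-x)*(b[0]-x)<0] or [1e3,1e3]
        out+=[min(ys),max(ys)]
    return np.array(out)
m1=np.array([43,745,42,243,56,257]);m2=np.array([40,737,47,247,59,257])
f=lambda p:np.concatenate([meas(A,p,(178,180))-m1,meas(B,p,(252,180))-m2])
p=np.array([.463,-.344,.03,-.02])
for k in range(3): p=minimize(lambda q:(f(q)**2).sum(),p,method="Nelder-Mead",options=dict(initial_simplex=p+np.vstack([np.zeros(4),np.diag([.01,.01,.01,.03])]),maxiter=400)).x
print(p.round(4),f(p).round(1))
st=r.read_state();R=axes(st);print(st["ee_pos"],np.arctan2(-R[0,1],R[1,1]))
```

```text
[ 0.4658 -0.3422  0.0268 -0.0738] [ 2.8  0.2 -1.5  2.8 -2.4  1.5 -1.8 -1.2 -3.2  2.  -3.   3.8]
[ 0.42130472 -0.3721481   0.30071494] -0.04068380331085443
```

Run:
```python
from h import *
from bench import r
s=r.read_state();print(s["joint_positions"].round(3));print(sh(s,[.4647,-.3422,.13]),sh(s,[.4647,-.3422,.0335]))
```

```text
[-0.033  0.196  0.788  1.578 -0.14   1.426  2.296]
[-0.0422  0.0316  0.1707] [-0.0422  0.0315  0.2672]
```

To row units: 1.604 rad is 0.802.

```bash
echo '-0.01 0.01 0 0.075 0.087
-0.02 0.02 0.02 0.15 0.087
-0.03 0.03 0.04 0.225 0.087
-0.042 0.0315 0.06 0.3 0.087
-0.042 0.0315 0.08 0.375 0.087
-0.042 0.0315 0.1 0.45 0.087
-0.042 0.0315 0.12 0.525 0.087
-0.042 0.0315 0.14 0.6 0.087
-0.042 0.0315 0.16 0.675 0.087
-0.042 0.0315 0.17 0.75 0.087
-0.042 0.0315 0.17 0.802 0.087
-0.042 0.0315 0.17 0.802 0.087' | python3 jog.py ; echo '0 0 0 0 0.087
0 0 0 0 0.087
0 0 0 0 0.087' | python3 jog.py
python3 - <<'E'
from h import *
from bench import r
s=r.read_state();R=axes(s);print(s["joint_positions"].round(3),sh(s,[.4647,-.3422,.0335]),np.arctan2(-R[0,1],R[1,1])+np.pi/2)
E
```

```text
time: 13.35
ee_pos: [0.4648, -0.3415, 0.1305]
eef_rot: [0.733, 0.68, 0.0, -0.001]
ft_force: [0.6, 0.2, -0.2]
width: 0.087
grip_force: 0.0
time: 13.65
ee_pos: [0.4644, -0.3432, 0.1312]
eef_rot: [0.732, 0.681, 0.0, 0.0]
ft_force: [-0.5, 1.1, 0.7]
width: 0.0868
grip_force: 0.0
[-0.206  0.463  0.967  1.767 -0.418  1.134  0.821] [0.001  0.0002 0.0977] -0.07306724344916993
```

```bash
echo '0 0 0.03 0 0.087
0 0 0.06 0 0.087
0 0 0.08 0 0.087
0 0 0.092 0 0.087
0 0 0.0975 0 0.087
0 0 0.0975 0 0.087
0 0 0.0975 0 0.087' | python3 jog.py 6; echo '0 0 0 0 0.03
0 0 0 0 0.03
0 0 0 0 0.03
0 0 0 0 0.03
0 0 0 0 0.03
0 0 0 0 0.03
0 0 0 0 0.03
0 0 0 0 0.03' | python3 jog.py 6
```

```text
time: 14.35
ee_pos: [0.4646, -0.3438, 0.0343]
eef_rot: [0.733, 0.68, 0.0, 0.001]
ft_force: [-0.1, -0.6, 0.6]
width: 0.087
grip_force: 0.0
time: 15.15
ee_pos: [0.4655, -0.3436, 0.034]
eef_rot: [0.733, 0.68, 0.001, 0.001]
ft_force: [5.1, -0.7, 1.5]
width: 0.0399
grip_force: 6.0
```

```bash
echo '0 0 0 0 0.03
0 0 0 0 0.03
0 0 -0.01 0 0.03
0 0 -0.03 0 0.03
0 0 -0.07 0 0.03
0 0 -0.11 0 0.03
0 0 -0.13 0 0.03
0 0 -0.13 0 0.03
0 0 -0.13 0 0.03' | python3 jog.py 35
python3 - <<'E'
from h import *
from bench import r
S=P(r.camera("scene"));D=P(r.camera("side"))
print(tri([S,D],[(294,201),(316,180)]))
s=r.read_state();R=axes(s);print(s["torque"],R.round(4))
# barrel centre relative to TCP along its axis
th=-.0419;V=np.array([.5367,.0299]);Rm=np.array([[np.cos(th),-np.sin(th)],[np.sin(th),np.cos(th)]])
for v,z in ((-.010,.163),(-.010,.06)): print(sh(s,[*(V+Rm@np.array([0,v])),z]))
E
```

```text
time: 16.05
ee_pos: [0.4635, -0.3431, 0.1628]
eef_rot: [0.733, 0.68, 0.0, -0.001]
ft_force: [0.3, -0.3, -3.2]
width: 0.039
grip_force: 35.0
(array([ 0.9021336 ,  0.26606027, -0.10931438]), np.float64(5.574870152623617))
[-0.10514882  0.07045328  0.05050603] [[ 0.075   0.9972 -0.0023]
 [ 0.9972 -0.075   0.0013]
 [ 0.0011 -0.0024 -1.    ]]
[ 0.3672  0.0456 -0.0008]
[0.3671 0.0459 0.1022]
```

```bash
python3 - <<'E'
from h import *
from bench import r
for n,uv in (("scene",(294,201)),("side",(316,180)),("side",(281,158))):
    A=P(r.camera(n));H=A[:,[0,1,3]];x=np.linalg.inv(H)@[*uv,1];print(n,(x/x[2])[:2].round(3))
E
echo '0.03 0.004 0 0 0.03
0.07 0.008 0 0 0.03
0.11 0.013 0 0 0.03
0.15 0.018 0 0 0.03
0.19 0.023 0 0 0.03' | python3 jog.py
```

```text
scene [0.73  0.127]
side [0.766 0.085]
side [0.759 0.27 ]
time: 16.8
ee_pos: [0.5011, -0.1541, 0.163]
eef_rot: [0.733, 0.68, -0.0, -0.0]
ft_force: [1.5, 0.8, -1.9]
width: 0.0392
grip_force: 35.0
```

The manual's scale: turns go in shares of 2 rad. Converting my numbers, -0.033 rad is -0.0165.

```bash
echo '0.04 0.005 0 -0.005 0.03
0.08 0.01 0 -0.01 0.03
0.12 0.015 0 -0.0165 0.03
0.15 0.019 0 -0.0165 0.03
0.17 0.022 0 -0.0165 0.03
0.177 0.0226 0 -0.0165 0.03
0.177 0.0226 0 -0.0165 0.03
0.177 0.0226 0 -0.0165 0.03
0.177 0.0226 0 -0.0165 0.03' | python3 jog.py
cat >> h.py <<'E'
def blk(s):
    th=-.0419;V=np.array([.5367,.0299]);Rm=np.array([[np.cos(th),-np.sin(th)],[np.sin(th),np.cos(th)]])
    R=axes(s);return ((s["ee_pos"][:2]-V)@Rm).round(4),s["ee_pos"][2].round(4),(np.arctan2(R[1,1],R[0,1])-th).round(4),R[:,2].round(4),s["ft_force"].round(1),s["torque"].round(2)
E
python3 - <<'E'
from h import *
from bench import r
print(blk(r.read_state()))
snap(r,"v1")
E
```

```text
time: 17.7
ee_pos: [0.5369, 0.0174, 0.1635]
eef_rot: [0.723, 0.691, -0.0, 0.0]
ft_force: [-0.2, 0.0, -2.2]
width: 0.0395
grip_force: 35.0
(array([ 0.0007, -0.0125]), np.float64(0.1635), np.float64(-0.0024), array([-0.e+00, -1.e-04, -1.e+00]), array([-0.2,  0. , -2.2]), array([-0.12,  0.1 , -0.01]))
```

```bash
echo '0 -0.0005 0.04 0 0.03
0 -0.0005 0.07 0 0.03
0 -0.0005 0.09 0 0.03
0 -0.0005 0.1035 0 0.03
0 -0.0005 0.11 0 0.03
0 -0.0005 0.114 0 0.03
0 -0.0005 0.116 0 0.03
0 -0.0005 0.116 0 0.03
0 -0.0005 0.116 0 0.03' | python3 jog.py;echo '0 0 0.001 0 0.03
0 0 0.002 0 0.03
0 0 0.002 0 0.03' | python3 jog.py
python3 - <<'E'
from h import *
from bench import r
print(blk(r.read_state()))
E
```

```text
time: 18.65
ee_pos: [0.537, 0.0193, 0.048]
eef_rot: [0.722, 0.692, 0.001, 0.0]
ft_force: [1.0, 0.2, -2.2]
width: 0.0392
grip_force: 35.0
time: 18.95
ee_pos: [0.5367, 0.0193, 0.0455]
eef_rot: [0.722, 0.692, 0.0, 0.0]
ft_force: [0.6, -0.2, -2.3]
width: 0.039
grip_force: 35.0
(array([ 0.0005, -0.0106]), np.float64(0.0455), np.float64(-0.0), array([ 3.e-04,  2.e-04, -1.e+00]), array([ 0.6, -0.2, -2.3]), array([-0.01, -0.04, -0.01]))
```

```bash
echo '0.001 0 0 0 0.03
0.002 0 0 0 0.03
0.003 0 0 0 0.03
0.003 0 0 0 0.03
0.003 0 0 0 0.03' | python3 jog.py;echo '0.0005 0 0 0 0.03
0.0005 0 0 0 0.03
0.0005 0 0 0 0.03' | python3 jog.py;echo '0.0005 0 0 0 0.03
0.0005 0 0 0 0.03
0.0005 0 0 0 0.03' | python3 jog.py
python3 - <<'E'
from h import *
from bench import r
for i in range(3): snap(r,"x");print(blk(r.read_state()))
E
```

```text
time: 19.45
ee_pos: [0.5368, 0.0223, 0.0455]
eef_rot: [0.722, 0.692, 0.0, -0.0]
ft_force: [0.9, 0.9, -1.9]
width: 0.0394
grip_force: 35.0
time: 19.75
ee_pos: [0.5368, 0.0226, 0.0455]
eef_rot: [0.722, 0.692, 0.0, 0.0]
ft_force: [0.9, -0.5, -1.7]
width: 0.0393
grip_force: 35.0
time: 20.05
ee_pos: [0.5369, 0.0231, 0.0455]
eef_rot: [0.722, 0.692, 0.0, 0.0]
ft_force: [1.4, -1.4, -0.8]
width: 0.0395
grip_force: 35.0
(array([ 0.0005, -0.0068]), np.float64(0.0455), np.float64(-0.0002), array([ 3.e-04,  0.e+00, -1.e+00]), array([ 1.4, -1.6, -0.5]), array([-0.46, -0.37, -0.05]))
(array([ 0.0004, -0.0069]), np.float64(0.0455), np.float64(-0.0002), array([ 3.e-04, -1.e-04, -1.e+00]), array([ 2.5, -1.2, -0.8]), array([-0.45, -0.32, -0.03]))
(array([ 0.0004, -0.0068]), np.float64(0.0455), np.float64(-0.0002), array([ 3.e-04,  0.e+00, -1.e+00]), array([ 1.9, -1.9, -1.3]), array([-0.46, -0.3 , -0.02]))
```

```bash
echo '0 0.0006 -0.001 0 0.03
0 0.0006 -0.001 0 0.03
0 0.0006 -0.001 0 0.03' | python3 jog.py
python3 - <<'E'
from h import *
from bench import r
for i in range(3): snap(r,"x");print(blk(r.read_state()))
E
```

```text
time: 20.5
ee_pos: [0.537, 0.0234, 0.0462]
eef_rot: [0.722, 0.692, -0.0, -0.0]
ft_force: [0.6, -0.6, -2.7]
width: 0.0391
grip_force: 35.0
(array([ 0.0006, -0.0065]), np.float64(0.0462), np.float64(0.0001), array([-6.e-04,  2.e-04, -1.e+00]), array([ 0.7, -0.3, -2.2]), array([-0.07,  0.05, -0.07]))
(array([ 0.0007, -0.0066]), np.float64(0.0463), np.float64(0.0001), array([-5.e-04,  2.e-04, -1.e+00]), array([-0.1,  0.1, -3. ]), array([-0.09,  0.05, -0.  ]))
(array([ 0.0007, -0.0066]), np.float64(0.0463), np.float64(0.0), array([-4.e-04,  2.e-04, -1.e+00]), array([-0.7, -0. , -2.5]), array([-0.14,  0.04,  0.04]))
```

```bash
for i in 1; do :; done; echo '0.0005 0 0 0 0.03
0.0005 0 0 0 0.03
0.0005 0 0 0 0.03' | python3 jog.py | grep -E 'ee_pos|ft'; echo '0.0005 0 0 0 0.03
0.0005 0 0 0 0.03
0.0005 0 0 0 0.03' | python3 jog.py| grep -E 'ee_pos|ft';python3 - <<'E'
from h import *
from bench import r
for i in range(2): snap(r,"x");print(blk(r.read_state()))
E
```

```text
ee_pos: [0.5373, 0.0236, 0.0464]
ft_force: [-0.3, -0.7, -2.8]
ee_pos: [0.5373, 0.0237, 0.0464]
ft_force: [0.1, -2.9, -1.9]
(array([ 0.0009, -0.0062]), np.float64(0.0464), np.float64(-0.0004), array([-1.e-04, -4.e-04, -1.e+00]), array([ 0.1, -3.3, -2.9]), array([-0.8 ,  0.12,  0.1 ]))
(array([ 0.0009, -0.0062]), np.float64(0.0464), np.float64(-0.0004), array([-1.e-04, -4.e-04, -1.e+00]), array([-1.1, -3.2, -2.7]), array([-0.89,  0.14,  0.08]))
```

```bash
echo '-0.0006 0.0003 0 0 0.03
-0.0006 0.0003 0.0005 0 0.03
-0.0006 0.0003 0.001 0 0.03
-0.0006 0.0003 0.0015 0 0.03
-0.0006 0.0003 0.0015 0 0.03' | python3 jog.py;python3 - <<'E'
from h import *
from bench import r
for i in range(2): snap(r,"x");print(blk(r.read_state()))
E
```

```text
time: 21.85
ee_pos: [0.5378, 0.0236, 0.0449]
eef_rot: [0.722, 0.692, 0.0, 0.0]
ft_force: [0.9, -2.1, -2.6]
width: 0.0391
grip_force: 35.0
(array([ 0.0013, -0.0062]), np.float64(0.0449), np.float64(-0.0001), array([ 3.e-04,  2.e-04, -1.e+00]), array([-0.2, -1.8, -2.5]), array([-0.38,  0.07,  0.02]))
(array([ 0.0013, -0.0062]), np.float64(0.0449), np.float64(-0.0001), array([ 2.e-04,  2.e-04, -1.e+00]), array([-1.1, -1.2, -1.8]), array([-0.33,  0.05,  0.02]))
```

```bash
for k in 1 ; do echo '0 0 0.0005 0 0.03
0 0 0.001 0 0.03
0 0 0.001 0 0.03' | python3 jog.py | grep -E 'ee_pos|ft'; echo '0 0 0.0005 0 0.03
0 0 0.0005 0 0.03
0 0 0.0005 0 0.03' | python3 jog.py| grep -E 'ee_pos|ft'; done;python3 - <<'E'
from h import *
from bench import r
for i in range(2): snap(r,"x");print(blk(r.read_state()))
E
```

```text
ee_pos: [0.5381, 0.0236, 0.0442]
ft_force: [0.5, -1.5, 1.3]
ee_pos: [0.5384, 0.0236, 0.0439]
ft_force: [2.0, -0.8, 5.2]
(array([ 0.002 , -0.0062]), np.float64(0.0439), np.float64(-0.0001), array([ 1.5e-03,  3.0e-04, -1.0e+00]), array([ 1.8, -2.1,  5.5]), array([-0.23, -0.35,  0.07]))
(array([ 0.0019, -0.0062]), np.float64(0.0439), np.float64(-0.0), array([ 1.4e-03,  3.0e-04, -1.0e+00]), array([ 2.3, -1.9,  5.2]), array([-0.31, -0.34,  0.06]))
```

```bash
echo '0 0.0006 0.0003 0 0.03
0 0.0006 0.0006 0 0.03
0 0.0006 0.0006 0 0.03
0 0.0006 0.0006 0 0.03' | python3 jog.py | grep -E 'ee_pos|ft';python3 - <<'E'
from h import *
from bench import r
for i in range(2): snap(r,"x");print(blk(r.read_state()))
E
```

```text
ee_pos: [0.5387, 0.0236, 0.0435]
ft_force: [-0.9, -0.7, 11.0]
(array([ 0.0023, -0.0062]), np.float64(0.0435), np.float64(0.0001), array([ 8.e-04,  6.e-04, -1.e+00]), array([-1.5, -0.5, 10.4]), array([-0.28,  0.4 ,  0.1 ]))
(array([ 0.0023, -0.0063]), np.float64(0.0435), np.float64(0.0), array([ 9.e-04,  6.e-04, -1.e+00]), array([-1. , -0.4, 10.5]), array([-0.26,  0.35,  0.17]))
```

Run:
```python
from h import *
from bench import r
ims={n:r.camera(n)["img"][:,:,::-1] for n in ("scene","side","wrist")}
f=lambda i,x,y,w,h,k:cv2.resize(np.ascontiguousarray(i[y:y+h,x:x+w]),None,fx=k,fy=k,interpolation=cv2.INTER_CUBIC)
cv2.imwrite("pics/fin.png",np.vstack([np.hstack([f(ims["scene"],220,170,100,75,4),f(ims["side"],210,140,100,75,4)]),np.hstack([cv2.resize(ims["wrist"],(400,300)),f(ims["wrist"],210,40,200,150,2)])]))
print(blk(r.read_state()),r.read_state()["time"])
```

```text
(array([ 0.0023, -0.0062]), np.float64(0.0435), np.float64(0.0), array([ 8.e-04,  6.e-04, -1.e+00]), array([-1.6, -1. , 10.6]), array([-0.29,  0.34,  0.14])) 23.3
```

View pics/fin.png

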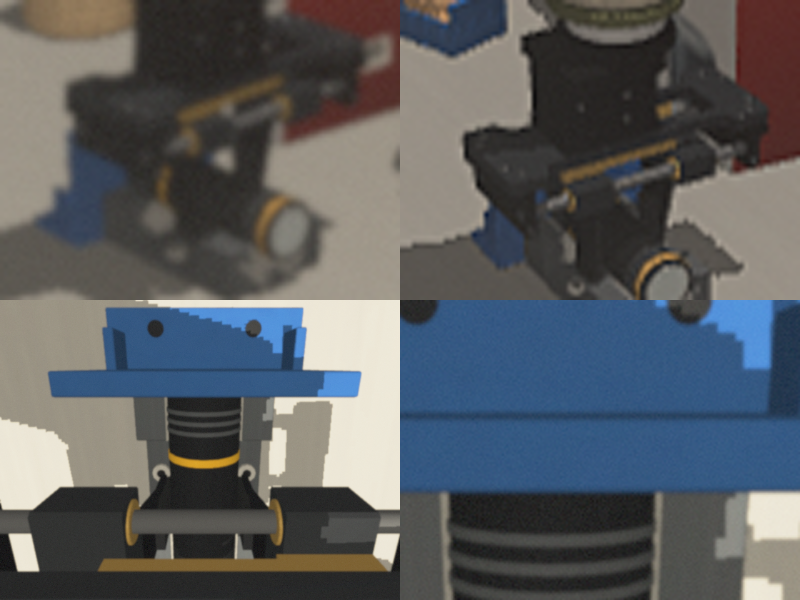

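The barrel lies in the V with its end at the blade, and the blade is square and central over the block. Its top smooth edge runs at wrist row ~135, so I'll check that the edge has not been pushed off.

Run:
```python
from h import *
from bench import r
th=-.0419;V=np.array([.5367,.0299]);Rm=np.array([[np.cos(th),-np.sin(th)],[np.sin(th),np.cos(th)]])
def at(A,uv,z):
    H=np.c_[A[:,:2],A[:,2]*z+A[:,3]];x=np.linalg.inv(H)@[*uv,1];return (((x/x[2])[:2]-V)@Rm).round(4)
c=r.camera("wrist");A=P(c);im=c["img"].astype(int)
for u in (90,150,205,350,400,470,490):
    col=im[90:150,u];b=col[:,2]-col[:,0];i=np.where(b>25)[0]
    if len(i): print(u,90+i.max(),at(A,(u,90+i.max()+.5),.08))
# same edge just after release, view r1 (y of smooth face's top edge)
A=np.load("pics/r1.npy");im=cv2.imread("pics/r1.png").astype(int)
for v in (155,170,190,210,230,250,265):
    row=im[v,260:330];b=row[:,0]-row[:,2];i=np.where(b>25)[0]
    if len(i): print("r1",v,260+i.min(),at(A,(260+i.min()-.5,v),.08))
print(blk(r.read_state()))
```

```text
90 135 [-0.0542  0.0602]
150 135 [-0.0375  0.0602]
205 135 [-0.0222  0.0602]
350 135 [0.0183 0.0602]
400 134 [0.0322 0.0604]
470 135 [0.0517 0.0601]
490 135 [0.0573 0.0601]
r1 170 286 [-0.0581  0.0604]
r1 190 285 [-0.0376  0.0594]
r1 210 285 [-0.0165  0.0594]
r1 230 285 [0.0053 0.0594]
r1 250 286 [0.0279 0.0604]
r1 265 286 [0.0453 0.0604]
(array([ 0.0023, -0.0062]), np.float64(0.0435), np.float64(0.0001), array([ 8.e-04,  6.e-04, -1.e+00]), array([-0.8, -1.1, 11.2]), array([-0.29,  0.34,  0.16]))
```

```bash
python3 -c "
from bench import r
print(r.close_job())"
```

```text
the job is handed in; nothing more can be done
None
```

I handed the job in at about 23 s: the straightedge stands flush and central on the V-block's left end, and the arm is holding the barrel down in the V with about 11 N. Force readings show it on both faces and touching the straightedge, though the last picture couldn't rule out a sub-millimetre gap there; the arm was never commanded near the glue bottle or tally counter.

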